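Clamp the print sheet and hover the inked block over its window

ROBOT

A 6-joint arm with a two-finger parallel gripper is mounted at the origin on the work surface. World frame = base frame: x ahead of the robot, y to its left, z up, the work surface at z = 0. Lengths are in m, angles in rad, forces in N, time in s.
With the tool pointing down it reaches from about 0.25 to 0.725 m from the base axis. Payload 4 kg.
Tool frame: the origin (TCP) lies midway between the tips of the shut fingers; the grasp point (between the pads) lies 19 mm behind it; z points along the fingers, y is the direction in which the jaws open and shut (so a half turn about z gives the same grasp; the last joint's range is limited). The gripper opens to 85 mm and grips with 20 to 120 N. Pads are 22 mm wide; open, the fingers measure 114 mm over their backs; the gripper's body (76 mm by 85 mm) begins 54 mm behind the grasp point. The pads swing forward as they close: fully open they stand 13 mm farther back than shut.
Start: joints at [1.192, 0.241, 0.005, 1.335, 0, 1.571], TCP at [0.185, 0.465, 0.231] pointing down, gripper open.
Joint ranges: [-2.72, 2.72], [-1.05, 1.87], [-1.09, 1.28], [-1.99, 2.15], [-1.42, 1.44], [-3.14, 3.14]. Speed limits (rad/s): [2.79, 2.79, 3.14, 3.14, 3.14, 3.14].

INTERFACE

Orientations are given as a unit quaternion [x, y, z, w].
In Python, from workcell import get_obs, camera, camera_model, job_done, masks_of gives the robot as it stands.
- The arm moves only by the tool jog_arm, never from a script. Its argument "deltas" is a list that holds one entry, the list of rows, each a list of 7 numbers: the shift along the tool's x, y, z in mm, then the turn, a rotation vector about the tool's x, y, z in degrees, then the finger opening in mm, from 0 to 85.4. A call has 1 to 5 rows; each row shifts and turns the pose as measured when the row begins, along the tool's axes as they then stand; what a row does not reach is not made up. A row lasts 1/10 s, in which the tool goes at most 50 mm and 8.59 degrees, less where a joint would pass 70% of its speed; a pose out of reach is approached as far as the arm can. A call with a gripper value outside its range is refused whole. The fingers move at their own pace and stop on an object; the grip force is fixed at half the most. Time passes only in rows, so rows that do not move let the fingers close. It gives the time, the measured TCP pose, the force and the opening at its end, in the units of the state.
- get_obs(): the state, without advancing time (a new reading comes with each control period).
- camera(name): name is "scene" or "side" or "wrist"; returns the picture (400x640x3 uint8, red, green, blue); there is no depth.
- camera_model(name): a dict with "fovy" (degrees; the focal length in pixels is half the picture's height over the tangent of half this angle, whatever the lens; pixels are square), "cx", "cy" (the principal point, pixels), "k1" (the pictures are not rectified: a ray, as slopes to the right and down, at radius r is drawn at 1 + k1 r^2 times it, then the intrinsics apply), "pose" (4x4, takes a point from camera to world coordinates); the wrist camera has in their place "T_tool_cam" (4x4, takes a point from camera to tool coordinates, whose origin is the TCP and whose axes are the flange's). Camera axes: x right, y down, z forward; pixel columns grow to the right and rows downward; lengths in m; the calibration is good to about 2 mm. A picture is of the moment at which its call begins: read the wrist's pose just before it. camera_model takes no time and is no camera call.
- job_done(): hands the job in, once; it reports no verdict.
Trained networks look in the newest picture that a camera, given by its name, has taken for a name from the list of things; names that differ only in an ending like _2 or _b are one class to them, and where a whole thing is asked for, a point or a joint stands for the part that bears it (a point fixed in the world has none). Each returns a list of dicts, best first, with "conf" (0 to 1); they miss things now and then, are a little off and sometimes report something else, mostly with a low value. They report only what shows in the picture. A call takes as long as a camera call. They do not tell look-alikes from the thing itself.
- masks_of(target, camera): "pixels" (400x640 bool, what is visible of it) and "at" ([column, row] in pixels, amid what is visible of it).
The state is a dict: "clock": time; "joint_pos": joint angles; "joint_vel": joint speeds; "tau": joint torques, N m; "eef_pos": TCP position; "tool_rot": TCP orientation; "ft_force": force on the tool from outside, world axes, zero at the start; "ft_torque": the same for the moment, N m; "grip_width": finger opening in m.
Only numpy, scipy, OpenCV 4.12 (cv2) and the standard library are available. Lean on these libraries where they do the work, as an engineer would, in place of code of your own. Each camera call takes 0.05 s, during which the arm holds its last target. There are 200 camera calls.

TASK

Clamp the sheet in the printing jig by turning both wing bolts clockwise to their end stops. Then pick up the inked rectangular printing block, carry it over the splash board, and lower it into the jig's wooden window until it hovers about 1 cm above the paper, level, centred and with its long side along the window's long side (either way round). Finish while holding it still there: it must not touch the jig, the paper or the splash board, and nothing else on the table may be pushed about.

Things in the scene. Friction and masses are not known exactly. Their poses are not given: they have to be found in the camera images.
- jig: Fixed printing jig: plywood board 220 (x) x 240 (y) x 12 mm with a paper sheet. Origin on the table, board centre 5 mm along +x; z up. A steel clamp bar (30 x 215 mm, top 21 mm above the table) lies along jig y at jig x = -82 mm, with a wing bolt at jig y = +75 and at -75 mm. Stands left or right of the splash board, turned by up to 0.25 rad.
- jig_target (a point): Centre of the jig's pale wooden window frame, on the paper's surface, 12.8 mm above the table, at jig x = +40 mm; axes as the jig's. Window inside 90 (x) by 115 mm (y, the long way); rails 14 mm wide, their tops 28 mm above the table. A faint outline of the block (55 x 80 mm) is drawn on the paper.
- bolt_left (a joint): Turn of the wing bolt at jig +y: starts at 0 to 0.35 rad and grows clockwise seen from above, to the end stop (clamped) at 1.3 rad. Stiff by friction of about 0.05 N m, stays where it is left, does not rise or sink.
- bolt_right (a joint): The same for the wing bolt at jig -y.
- bolt_left_grip (a point): On the left bolt's turning axis, 55 mm above the table, the height to grip. Its x axis runs along the wing and turns with it, z up. The wing: upright dark steel bar 42 mm long (x), 13 mm thick (y), 31 to 67 mm above the table, on a hub of 13 mm radius. It lies at +0.65 rad from the jig's x axis at joint 0, at -0.65 rad at the stop.
- bolt_right_grip (a point): The same for the right bolt.
- block: Loose inked printing block, about 0.2 kg: pale wood 80 (x) x 55 (y) mm, 26 mm high with a thin dark rubber printing face underneath; on top a dark wooden grip bar 52 (x) x 18 (y) mm, from 26 to 60 mm above the underside. Origin: centre of the underside; z up. Stands on the inking slab.
- slab: Fixed stone inking slab 170 (x) x 250 (y) x 8 mm, origin at the centre of its underside on the table; carries the block and the round stamp. On the other side of the splash board from the jig.
- splash_board: Fixed upright pine board, 200 (x) x 18 (y) x 90 mm high, on two low feet; stands between jig and slab. Origin at the centre of its underside.
- round_stamp: Bystander: loose round wooden stamp, 48 mm across, 60 mm high, on the slab beside the block. Origin: centre of the underside.
- ink_bottle: Bystander: square dark ink bottle 62 x 62 x 68 mm. Origin: centre of the underside.
- ink_cap: Bystander: black bottle cap 44 mm across, 14 mm high. Origin: centre of the underside.
- tape_roll: Bystander: roll of tape 84 mm across, 24 mm high. Origin: centre of the underside.
- offcut: Bystander: pale wood offcut 110 x 70 x 30 mm. Origin: centre of the underside.
- brush: Bystander: brush lying flat.
- water_cup: Bystander: white cup 80 mm across, 85 mm high. Origin: centre of the underside.
Things that resemble listed ones, but are neither listed nor needed, are in the scene too. Leave any blue or turquoise look-alike of the block alone.

How it is judged:
By the outcome, as a careful person would: the job done as asked, in the order asked, and still so for the second after the job is handed in, while the arm keeps its last pose, push and grip.
It also fails if it takes over 72 s, if anything falls off the work surface, if the arm or the gripper's body presses on something with over 40 N, if the wrist force passes 120 N, or if a joint passes its speed limit or range.

## Working session

There is one attempt and no reset: what is moved stays moved. The work goes in short steps, Python scripts to look and compute and a tool call to move; the robot and the scene stay as the last step left them, time stands still between calls to the robot, and variables do not carry over. Pictures are saved under pics/ and viewed, about 8 in all and at most 12, crops included, and the job is handed in when it is done.

Besides the shell and the picture viewer there is one more tool, called after "Call:" as name(argument=value, ...) on one line, values as JSON. jog_arm: Moves the arm, as the interface text tells. Its arguments: {"type":"object","properties":{"deltas":{"type":"array"}},"required":["deltas"]}

```bash
ls; mkdir -p pics
cat > h.py <<'E'
import numpy as np, cv2
from scipy.spatial.transform import Rotation as R
from workcell import *
def cam(name):
    m=camera_model(name)
    f=200/np.tan(np.radians(m['fovy'])/2)
    K=np.array([[f,0,m['cx']],[0,f,m['cy']],[0,0,1]]); d=np.array([m['k1'],0,0,0,0.])
    if 'pose' in m: T=np.array(m['pose'])
    else:
        o=get_obs(); W=np.eye(4); W[:3,:3]=R.from_quat(o['tool_rot']).as_matrix(); W[:3,3]=o['eef_pos']
        T=W@np.array(m['T_tool_cam'])
    return K,d,T
def proj(c,P):
    K,d,T=c; P=np.atleast_2d(P).astype(float); Ti=np.linalg.inv(T)
    return cv2.projectPoints(P,cv2.Rodrigues(Ti[:3,:3])[0],Ti[:3,3],K,d)[0][:,0]
def toz(c,px,z):
    K,d,T=c; u=cv2.undistortPoints(np.atleast_2d(px).astype(float)[:,None],K,d)[:,0]
    r=np.c_[u,np.ones(len(u))]@T[:3,:3].T; o=T[:3,3]
    return o+r*((z-o[2])/r[:,2])[:,None]
def snap(name,fn):
    c=cam(name); im=camera(name); cv2.imwrite('pics/'+fn,im[...,::-1]); return c,im
E
python3 - <<'E'
from h import *
print(get_obs())
for n in ['scene','side','wrist']:
    c,im=snap(n,n+'0.png'); print(n,c[2].round(3).tolist())
    for t in ['jig','block','bolt_left','round_stamp','slab','splash_board']:
        for m in masks_of(t,n):
            print(t,round(m['conf'],2),np.round(m['at']),m['pixels'].sum(), toz(c,m['at'],0.02).round(3)[0])
a=cv2.imread('pics/scene0.png');b=cv2.imread('pics/side0.png')
E
```

```text
pics
{'clock': 0.0, 'joint_pos': array([1.19198530e+00, 2.41395044e-01, 3.69997130e-03, 1.33520100e+00,
       6.92782806e-07, 1.57081487e+00]), 'joint_vel': array([0.00091771, 0.00047427, 0.00043903, 0.00017924, 0.00071885,
       0.00025802]), 'tau': array([ 2.17155930e-04, -3.72321117e+01,  2.52407169e+01,  1.70170027e-02,
        9.52359983e-05, -3.96028810e-06]), 'eef_pos': array([0.18466947, 0.46395373, 0.23041266]), 'tool_rot': array([ 1.88284077e-01,  9.82114048e-01, -1.03103603e-03, -1.97995933e-04]), 'ft_force': array([-0.14326904, -0.01930162,  0.15896139]), 'ft_torque': array([-0.06930703,  0.01283085, -0.02556158]), 'grip_width': 0.08552187312511847}
scene [[0.207, 0.591, -0.78, 1.548], [0.978, -0.134, 0.158, -0.213], [-0.012, -0.796, -0.606, 0.813], [0.0, 0.0, 0.0, 1.0]]
jig 0.64 [254. 227.] 5352 [ 0.605 -0.223  0.02 ]
block 0.94 [384. 166.] 500 [0.395 0.21  0.02 ]
block 0.92 [425. 152.] 377 [0.342 0.374 0.02 ]
block 0.81 [434. 239.] 838 [0.757 0.233 0.02 ]
block 0.76 [425. 189.] 625 [0.543 0.292 0.02 ]
block 0.64 [482. 233.] 699 [0.764 0.365 0.02 ]
bolt_left 0.71 [391.
[... 621 characters left out ...]
 0.79 [340. 131.] 288 [0.771 0.382 0.02 ]
block 0.75 [255. 169.] 424 [0.403 0.221 0.02 ]
block 0.74 [231. 148.] 279 [0.332 0.375 0.02 ]
block 0.72 [294. 151.] 270 [0.562 0.296 0.02 ]
block 0.61 [351. 155.] 319 [0.766 0.216 0.02 ]
block 0.33 [264. 210.] 125 [ 0.405 -0.003  0.02 ]
bolt_left 0.46 [308. 234.] 131 [ 0.518 -0.141  0.02 ]
round_stamp 0.59 [314. 167.] 177 [0.614 0.179 0.02 ]
slab 0.96 [303. 163.] 1552 [0.58  0.211 0.02 ]
splash_board 0.87 [324. 192.] 1531 [0.613 0.034 0.02 ]
wrist [[0.37, 0.88, 0.297, 0.109], [0.929, -0.35, -0.118, 0.495], [-0.0, 0.32, -0.948, 0.373], [0.0, 0.0, 0.0, 1.0]]
block 0.69 [230. 354.] 699 [0.389 0.246 0.02 ]
block 0.59 [296. 291.] 2806 [0.325 0.375 0.02 ]
```

View pics/scene0.png

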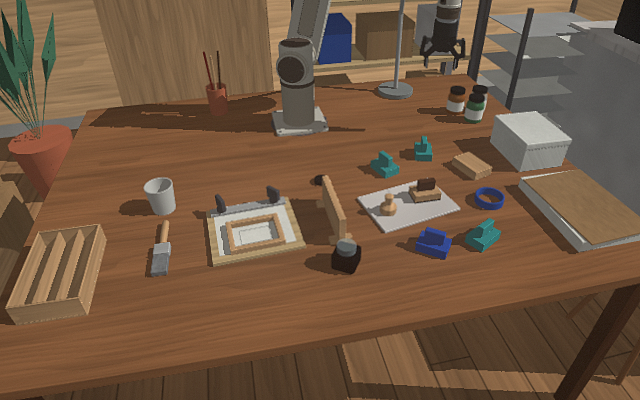

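View pics/side0.png

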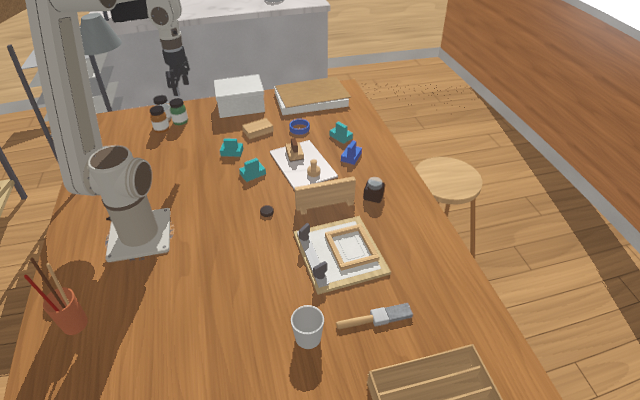

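The block could be confused with these: pale wood with a dark bar on the slab at scene (425,189); teal look-alikes at (384,166), (425,152) and (482,233); and a blue one at (434,239). By the description it is the one at (425,189) on the slab. The jig is at (254,227), with its wings at (220,203) (right bolt) and (273,195) (left bolt). The splash board is at (335,209).

```bash
cat >> h.py <<'E'
def plan(x,y,z,yaw_deg=None,grip=85,step=48,rot=8.5,n=None):
    """rows from the present pose to a tool-down pose with given yaw of tool x (deg)"""
    o=get_obs(); p=np.array(o['eef_pos']); M=R.from_quat(o['tool_rot']); t=np.array([x,y,z])
    yaw=np.degrees(np.arctan2(M.as_matrix()[1,0],M.as_matrix()[0,0]))
    yt=yaw if yaw_deg is None else yaw_deg
    c,s=np.cos(np.radians(yt)),np.sin(np.radians(yt))
    Mt=R.from_matrix(np.array([[c,s,0],[s,-c,0],[0,0,-1]]))
    rv=(M.inv()*Mt).as_rotvec(); a=np.degrees(np.linalg.norm(rv))
    k=n or max(1,int(np.ceil(max(np.linalg.norm(t-p)*1e3/step,a/rot))))
    print('pos',p.round(4),'yaw',yaw.round(2),'j',np.round(o['joint_pos'],2),'F',np.round(o['ft_force'],1),'w',round(o['grip_width'],4),'t',o['clock'],'rows',k)
    for i in range(k):
        d=M.inv().apply((t-p)/k)*1e3; print([*d.round(1).tolist(),*np.degrees(rv/k).round(2).tolist(),grip])
        M=M*R.from_rotvec(rv/k)
E
python3 - <<'E'
from h import *
c,im=snap('wrist','w1.png'); print(c[0][0,0])
plan(0.47,0.22,0.30,None)
E
```

```text
319.1284108446805
pos [0.1849 0.4646 0.2313] yaw 158.3 j [1.19 0.24 0.01 1.34 0.   1.57] F [-1.   0.5 -0. ] w 0.0853 t 1.1 rows 8
[-44.4, -15.2, -8.6, 0.0, -0.0, -0.0, 85]
[-44.4, -15.2, -8.6, 0.0, -0.0, -0.0, 85]
[-44.4, -15.2, -8.6, 0.0, -0.0, -0.0, 85]
[-44.4, -15.2, -8.6, 0.0, -0.0, -0.0, 85]
[-44.4, -15.2, -8.6, 0.0, -0.0, -0.0, 85]
[-44.4, -15.2, -8.6, 0.0, -0.0, -0.0, 85]
[-44.4, -15.2, -8.6, 0.0, -0.0, -0.0, 85]
[-44.4, -15.2, -8.6, 0.0, -0.0, -0.0, 85]
```

Call:
jog_arm(deltas=[[[-44,-15,-9,0,0,0,85],[-44,-15,-9,0,0,0,85],[-44,-15,-9,0,0,0,85],[-44,-15,-9,0,0,0,85],[-44,-15,-9,0,0,0,85]]])

```text
clock: 1.6
eef_pos: [0.3631, 0.3137, 0.2759]
tool_rot: [0.181, 0.984, -0.0, -0.001]
ft_force: [0.1, 0.4, -0.1]
grip_width: 0.0846
```

Call:
jog_arm(deltas=[[[-44,-15,-9,0,0,0,85],[-44,-15,-9,0,0,0,85],[-44,-15,-9,0,0,0,85],[0,0,0,0,0,0,85]]])

```text
clock: 2.0
eef_pos: [0.4784, 0.2169, 0.3053]
tool_rot: [0.184, 0.983, 0.001, 0.002]
ft_force: [-0.2, 1.7, -0.1]
grip_width: 0.0849
```

Run:
```python
from h import *
c,im=snap('wrist','w2.png')
np.save('w2.npy',np.vstack([c[2]]))
for t in ['block','round_stamp','slab','splash_board']:
    for m in masks_of(t,'wrist'):
        print(t,round(m['conf'],2),np.round(m['at']),m['pixels'].sum(), toz(c,m['at'],0.034).round(3)[0])
plan(0.5,-0.22,0.3,170)
```

```text
block 0.89 [397.  15.] 1555 [0.356 0.36  0.034]
block 0.75 [390. 318.] 1964 [0.759 0.226 0.034]
block 0.65 [389. 191.] 2566 [0.557 0.286 0.034]
block 0.59 [481. 282.] 1714 [0.747 0.376 0.034]
block 0.57 [291.  92.] 2899 [0.391 0.213 0.034]
round_stamp 0.72 [317. 248.] 892 [0.601 0.164 0.034]
slab 0.79 [348. 209.] 14728 [0.561 0.226 0.034]
splash_board 0.89 [202. 270.] 4029 [ 0.574 -0.01   0.034]
splash_board 0.63 [ 19. 302.] 883 [ 0.522 -0.32   0.034]
pos [0.4732 0.2212 0.3042] yaw 159.29 j [0.44 0.27 0.23 1.53 0.   0.8 ] F [-0.3  0.2 -0.3] w 0.0848 t 2.25 rows 10
[-18.1, -40.3, 0.4, 0.0, -0.01, -1.07, 85]
[-17.4, -40.7, 0.4, 0.0, -0.01, -1.07, 85]
[-16.6, -41.0, 0.4, 0.0, -0.01, -1.07, 85]
[-15.8, -41.3, 0.4, 0.0, -0.01, -1.07, 85]
[-15.0, -41.6, 0.4, 0.0, -0.01, -1.07, 85]
[-14.3, -41.8, 0.4, 0.0, -0.01, -1.07, 85]
[-13.5, -42.1, 0.4, 0.0, -0.01, -1.07, 85]
[-12.7, -42.3, 0.4, 0.0, -0.01, -1.07, 85]
[-11.9, -42.6, 0.4, 0.0, -0.01, -1.07, 85]
[-11.1, -42.8, 0.4, 0.0, -0.01, -1.07, 85]
```

View pics/w2.png

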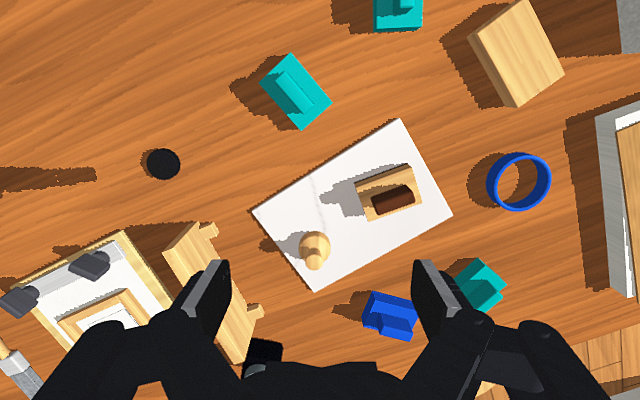

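The close view confirms the choice: pale wood with a dark bar at (390,193), with the round stamp at (315,248) on the same slab. The look-alikes are teal or blue. Next I go over the jig.

Call:
jog_arm(deltas=[[[-18,-40,0,0,0,-1,85],[-17,-41,0,0,0,-1,85],[-17,-41,0,0,0,-1,85],[-16,-41,0,0,0,-1,85],[-15,-42,0,0,0,-1,85]]])

```text
clock: 2.75
eef_pos: [0.4841, 0.0074, 0.3023]
tool_rot: [0.12, 0.993, 0.001, -0.002]
ft_force: [2.4, 0.5, 0.7]
grip_width: 0.0851
```

Call:
jog_arm(deltas=[[[-14,-42,0,0,0,-1,85],[-14,-42,0,0,0,-1,85],[-13,-42,0,0,0,-1,85],[-12,-43,0,0,0,-1,85],[0,0,0,0,0,0,85]]])

```text
clock: 3.25
eef_pos: [0.499, -0.1709, 0.3013]
tool_rot: [0.079, 0.997, 0.001, -0.002]
ft_force: [-0.3, -0.3, -0.5]
grip_width: 0.0853
```

Run:
```python
from h import *
c,im=snap('wrist','w3.png')
np.save('w3.npy',c[2])
for t in ['jig','bolt_left','splash_board']:
    for m in masks_of(t,'wrist'):
        print(t,round(m['conf'],2),np.round(m['at']),m['pixels'].sum(), toz(c,m['at'],0.05).round(3)[0])
plan(0.5,-0.22,0.3,170)
```

```text
jig 0.65 [297. 218.] 22443 [ 0.57  -0.214  0.05 ]
bolt_left 0.7 [335. 159.] 555 [ 0.5   -0.152  0.05 ]
splash_board 0.8 [455. 214.] 5981 [ 0.598 -0.005  0.05 ]
pos [ 0.499  -0.1662  0.3021] yaw 171.27 j [-0.32  0.28  0.24  1.53  0.   -0.17] F [-0.1  0.4  0.6] w 0.0851 t 3.45 rows 2
[-4.6, -26.5, 0.9, 0.1, -0.11, 0.64, 85]
[-4.9, -26.5, 1.0, 0.1, -0.11, 0.64, 85]
```

View pics/w3.png

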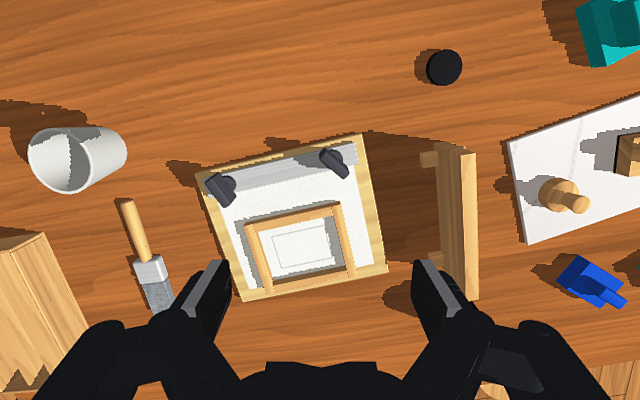

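The jig's board corners are at about (195,173), (361,133), (387,270) and (243,302). Its wings are at (220,188) and (334,162). I'll zoom in to pick corners precisely.

Run:
```python
import cv2
im=cv2.imread('pics/w3.png')[122:312,185:395]
im=cv2.resize(im,None,fx=3.8,fy=3.15,interpolation=cv2.INTER_CUBIC) if 0 else cv2.resize(im,None,fx=3,fy=3,interpolation=cv2.INTER_CUBIC)
for k in range(0,210,20): cv2.putText(im,str(185+k),(3*k,8),0,.3,(0,255,255)); cv2.line(im,(3*k,10),(3*k,16),(0,255,255))
for k in range(0,190,20): cv2.putText(im,str(122+k),(0,3*k+4),0,.3,(0,255,255)); cv2.line(im,(22,3*k),(28,3*k),(0,255,255))
cv2.imwrite('pics/w3c.png',im)
```

```text
(no output)
```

View pics/w3c.png

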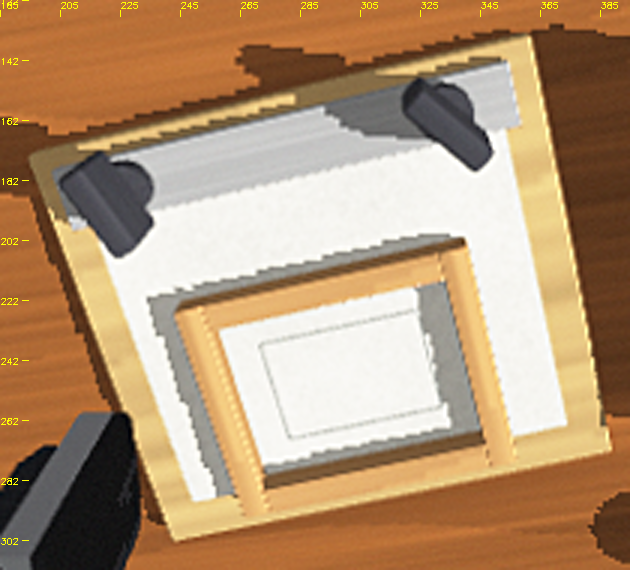

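```bash
cat > jig.py <<'E'
from h import *
from scipy.optimize import least_squares
def jw(q,P):
    P=np.atleast_2d(P).astype(float)/1e3; c,s=np.cos(q[2]),np.sin(q[2])
    return np.c_[q[0]+c*P[:,0]-s*P[:,1],q[1]+s*P[:,0]+c*P[:,1],P[:,2]]
def fit(c,px,P,q0,f=1.0):
    g=lambda q:(proj(c,jw(q,P))-px).ravel()
    r=least_squares(g,q0,loss='soft_l1'); return r.x,g(r.x).reshape(-1,2)
def box(cx,cy,a,l,w,z0,z1):
    c,s=np.cos(a),np.sin(a)
    return [[cx+c*u-s*v,cy+s*u+c*v,z] for u in(-l/2,l/2) for v in(-w/2,w/2) for z in(z0,z1)]
def wing(c,q,im,ysgn,off=(0,0)):
    dark=(im.max(2)<85).astype(np.uint8)
    cc=proj(c,jw(q,[-82,75*ysgn,55]))[0]
    best=[]
    for j in np.arange(-0.1,1.45,0.01):
        m=np.zeros(im.shape[:2],np.uint8)
        hulls=[box(-82,75*ysgn,0.65-j,42,13,31,67),[[-82+13*np.cos(t),75*ysgn+13*np.sin(t),z] for t in np.linspace(0,6.28,20) for z in(21,31)]]
        for h in hulls: cv2.fillConvexPoly(m,cv2.convexHull(np.round(proj(c,jw(q,h))*16+np.array(off)*16).astype(np.int32)),1,shift=4)
        reg=np.zeros_like(m); cv2.circle(reg,tuple(int(v) for v in cc),28,1,-1)
        d=dark*reg; best.append(((m&d).sum()/((m|d).sum()),j))
    return max(best)
E
python3 - <<'E'
from jig import *
K,d,_=cam('wrist'); c=(K,d,np.load('w3.npy'))
P=[[-105,-120,12],[-105,120,12],[115,120,12],[115,-120,12],[12.5,-40,12.8],[12.5,40,12.8],[67.5,-40,12.8],[67.5,40,12.8],[-19,-71.5,28],[-19,71.5,28],[-5,-57.5,28],[-5,57.5,28]]
cr=np.array([[28,160],[531,35],[603,440],[178,540],[262,343],[416,311],[290,437],[445,408],[177,312],[464,240],[218,328],[444,280]])
px=cr/3+[185,122]
q,r=fit(c,px,P,[0.58,-0.22,0]); print(q.round(4)); print(r.round(1).tolist())
im=cv2.imread('pics/w3.png')
print(wing(c,q,im,1),wing(c,q,im,-1))
print('L',jw(q,[-82,75,55]),'R',jw(q,[-82,-75,55]),'T',jw(q,[40,0,12.8]))
np.save('q.npy',q)
E
```

```text
[ 0.5923 -0.2216  0.0837]
[[-1.0, -1.1], [-0.0, -1.4], [4.2, 3.4], [-1.4, 1.2], [-0.3, 0.2], [0.8, -1.1], [0.7, 0.4], [-0.3, -1.0], [-1.1, 0.3], [1.8, 1.4], [-2.4, 1.6], [0.9, -0.5]]
(np.float64(0.5484375), np.float64(-5.551115123125783e-17)) (np.float64(0.554176072234763), np.float64(0.14999999999999988))
L [[ 0.50428782 -0.15374393  0.055     ]] R [[ 0.51682352 -0.3032192   0.055     ]] T [[ 0.63212889 -0.21828587  0.0128    ]]
```

Run:
```python
from h import *
plan(0.504,-0.154,0.16,221,grip=60)
```

```text
pos [ 0.499  -0.1662  0.3021] yaw 171.27 j [-0.32  0.28  0.24  1.53  0.   -0.17] F [-0.1  0.4  0.6] w 0.0851 t 3.45 rows 6
[-0.6, 2.0, 23.7, 0.05, -0.02, -8.29, 60]
[-0.9, 2.0, 23.7, 0.05, -0.02, -8.29, 60]
[-1.2, 1.8, 23.7, 0.05, -0.02, -8.29, 60]
[-1.4, 1.7, 23.7, 0.05, -0.02, -8.29, 60]
[-1.6, 1.5, 23.7, 0.05, -0.02, -8.29, 60]
[-1.8, 1.2, 23.7, 0.05, -0.02, -8.29, 60]
```

Call:
jog_arm(deltas=[[[-1,2,24,0,0,-8.3,60],[-1,2,24,0,0,-8.3,60],[-1,2,24,0,0,-8.3,60],[-1,2,24,0,0,-8.3,60],[-2,1,24,0,0,-8.3,60]]])

```text
clock: 3.95
eef_pos: [0.5073, -0.1453, 0.1846]
tool_rot: [-0.297, 0.955, -0.0, 0.004]
ft_force: [0.4, -0.1, -0.0]
grip_width: 0.06
```

Call:
jog_arm(deltas=[[[-2,1,24,0,0,-8.3,60],[0,0,0,0,0,0,60]]])

```text
clock: 4.15
eef_pos: [0.5063, -0.1376, 0.1571]
tool_rot: [-0.369, 0.929, 0.001, 0.002]
ft_force: [-0.8, 0.8, 0.3]
grip_width: 0.0603
```

Run:
```python
from jig import *
q=np.load('q.npy')
c,im=snap('wrist','w4.png'); np.save('w4.npy',c[2])
v=im[...,::-1].copy()
print(wing(c,q,v,1))
for a,col in ((0,(0,0,255)),(0.15,(0,255,0))):
    p=proj(c,jw(q,[b for b in box(-82,75,0.65-a,42,13,67,67)][::2])); cv2.polylines(v,[p[[0,1,3,2]].astype(int)],True,col)
for s in(1,-1): cv2.circle(v,tuple(proj(c,jw(q,[-82,75*s,67]))[0].astype(int)),2,(255,0,255),-1)
p=proj(c,jw(q,[[-105,-120,12],[-105,120,12],[115,120,12],[115,-120,12]])); cv2.polylines(v,[p.astype(int)],True,(255,0,0))
cv2.imwrite('pics/w4o.png',v); plan(0.504,-0.154,0.16,221,grip=60)
```

```text
(np.float64(0.5796269727403156), np.float64(0.029999999999999943))
pos [ 0.5074 -0.138   0.159 ] yaw -136.82 j [-0.27  0.33 -0.07  1.17  0.   -1.02] F [-0.4 -0.3 -0.4] w 0.06 t 4.2 rows 1
[13.4, -9.3, -1.1, -0.08, 0.36, 2.18, 60]
```

View pics/w4o.png

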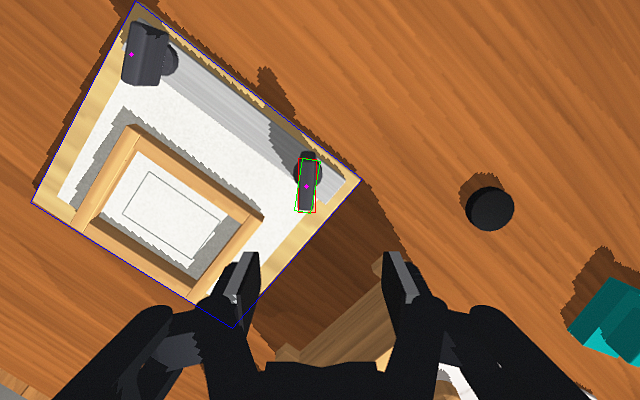

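The overlay shows the board outline and left wing (308,185) fitting to within a couple of pixels. I correct the offset and descend.

Run:
```python
from h import *
plan(0.504,-0.154,0.10,218.5,grip=50,n=3)
```

```text
pos [ 0.5074 -0.138   0.159 ] yaw -136.82 j [-0.27  0.33 -0.07  1.17  0.   -1.02] F [-0.4 -0.3 -0.4] w 0.06 t 4.2 rows 3
[4.6, -3.1, 19.6, -0.02, 0.12, 1.56, 50]
[4.5, -3.2, 19.6, -0.02, 0.12, 1.56, 50]
[4.3, -3.3, 19.7, -0.02, 0.12, 1.56, 50]
```

Call:
jog_arm(deltas=[[[5,-3,19,0,0.1,1.6,50],[4,-3,19,0,0.1,1.6,50],[4,-3,20,0,0.1,1.6,50],[0,0,0,0,0,0,50]]])

```text
clock: 4.6
eef_pos: [0.5095, -0.1506, 0.1077]
tool_rot: [-0.325, 0.946, -0.004, 0.006]
ft_force: [-0.2, 0.5, -0.7]
grip_width: 0.0504
```

Run:
```python
from h import *
plan(0.504,-0.154,0.037,218.5,grip=50,n=4)
```

```text
pos [ 0.5095 -0.1506  0.1077] yaw -142.04 j [-0.29  0.38 -0.14  1.04  0.   -0.95] F [-0.2  0.5 -0.7] w 0.0504 t 4.6 rows 4
[1.8, 0.4, 17.7, -0.17, 0.13, -0.14, 50]
[1.7, 0.3, 17.7, -0.17, 0.13, -0.14, 50]
[1.7, 0.3, 17.7, -0.17, 0.13, -0.14, 50]
[1.6, 0.2, 17.7, -0.17, 0.13, -0.14, 50]
```

Call:
jog_arm(deltas=[[[2,0,19,-0.2,0.1,0,50],[2,0,19,-0.2,0.1,0,50],[2,0,18,-0.2,0.1,0,50],[2,0,12,-0.2,0.1,0,50],[0,0,0,0,0,0,50]]])

```text
clock: 5.1
eef_pos: [0.5128, -0.155, 0.0494]
tool_rot: [-0.325, 0.946, -0.003, 0.008]
ft_force: [0.3, 0.4, -0.1]
grip_width: 0.0501
```

Run:
```python
from h import *
plan(0.504,-0.154,0.037,218.5,grip=50,n=1)
```

```text
pos [ 0.5128 -0.155   0.0494] yaw -142.12 j [-0.3   0.45 -0.21  0.9   0.   -0.96] F [ 0.3  0.4 -0.1] w 0.0501 t 5.1 rows 1
[6.5, 6.3, 12.3, -0.68, 0.75, -0.63, 50]
```

Call:
jog_arm(deltas=[[[7,6,13,-0.7,0.8,-0.6,50],[0,0,0,0,0,0,50]]])

```text
clock: 5.3
eef_pos: [0.505, -0.1545, 0.0379]
tool_rot: [-0.33, 0.944, -0.001, 0.0]
ft_force: [-1.0, 0.4, -0.2]
grip_width: 0.0501
```

Run:
```python
from h import *
plan(0.504,-0.154,0.037,218.5,grip=50,n=1)
```

```text
pos [ 0.505  -0.1545  0.0379] yaw -141.47 j [-0.3   0.46 -0.22  0.89 -0.   -0.97] F [-1.   0.4 -0.2] w 0.0501 t 5.3 rows 1
[0.5, 1.0, 0.9, -0.11, 0.02, 0.03, 50]
```

Call:
jog_arm(deltas=[[[0,0,0,0,0,0,0],[0,0,0,0,0,0,0],[0,0,0,0,0,0,0],[0,0,0,0,0,0,0]]])

```text
clock: 5.7
eef_pos: [0.5058, -0.1543, 0.0394]
tool_rot: [-0.33, 0.944, -0.001, 0.001]
ft_force: [0.1, -1.2, -4.0]
grip_width: 0.0123
```

Run:
```python
from h import *
plan(0.504,-0.154,0.037,218.5,grip=0,n=1); print(get_obs()['ft_torque'])
```

```text
pos [ 0.5058 -0.1543  0.0394] yaw -141.48 j [-0.3   0.46 -0.22  0.89  0.   -0.97] F [ 0.1 -1.2 -4. ] w 0.0123 t 5.7 rows 1
[1.3, 1.3, 2.4, -0.16, 0.11, 0.02, 0]
[-0.06132673 -0.08759491 -0.00897548]
```

Call:
jog_arm(deltas=[[[0,0,0,0,0,8,0],[0,0,0,0,0,8,0],[0,0,0,0,0,8,0]]])

```text
clock: 6.0
eef_pos: [0.5061, -0.1548, 0.0394]
tool_rot: [-0.119, 0.993, -0.001, 0.002]
ft_force: [-0.4, 0.7, -0.7]
grip_width: 0.0119
```

Run:
```python
from h import *
plan(0.505,-0.154,0.038,147.6,grip=0,rot=7); print(get_obs()['ft_torque'])
```

```text
pos [ 0.5061 -0.1548  0.0394] yaw -166.33 j [-0.3   0.46 -0.22  0.89 -0.   -0.53] F [-0.4  0.7 -0.7] w 0.0119 t 6.0 rows 7
[0.1, 0.1, 0.2, -0.01, 0.03, 6.58, 0]
[0.1, 0.1, 0.2, -0.01, 0.03, 6.58, 0]
[0.1, 0.1, 0.2, -0.01, 0.03, 6.58, 0]
[0.2, 0.1, 0.2, -0.01, 0.03, 6.58, 0]
[0.2, 0.1, 0.2, -0.01, 0.03, 6.58, 0]
[0.2, 0.1, 0.2, -0.01, 0.03, 6.58, 0]
[0.2, 0.0, 0.2, -0.01, 0.03, 6.58, 0]
[-0.04334164  0.067092    0.01910479]
```

Turning well with low forces, so I continue.

Call:
jog_arm(deltas=[[[0,0,0,0,0,8,0],[0,0,0,0,0,8,0],[0,0,0,0,0,8,0],[0,0,0,0,0,8,0],[0,0,0,0,0,8,0]]])

```text
clock: 6.5
eef_pos: [0.5059, -0.1557, 0.0394]
tool_rot: [0.242, 0.97, -0.002, 0.002]
ft_force: [-0.8, 0.1, -1.1]
grip_width: 0.012
```

Call:
jog_arm(deltas=[[[0,0,0,0,0,6,0],[0,0,0,0,0,5,0],[0,0,0,0,0,5,0]]])

```text
clock: 6.8
eef_pos: [0.5058, -0.1558, 0.0397]
tool_rot: [0.373, 0.928, -0.002, 0.002]
ft_force: [-0.7, -1.3, -0.2]
grip_width: 0.0125
```

Run:
```python
from h import *
plan(0.505,-0.154,0.038,147.6,grip=0,rot=7); print(get_obs()['ft_torque'])
```

```text
pos [ 0.5058 -0.1558  0.0397] yaw 136.19 j [-0.3   0.46 -0.22  0.89 -0.01  0.47] F [-0.7 -1.3 -0.2] w 0.0125 t 6.8 rows 2
[0.9, 0.4, 0.8, -0.1, 0.17, -5.71, 0]
[0.9, 0.4, 0.8, -0.1, 0.17, -5.71, 0]
[-0.33172962  0.31594838  4.60000823]
```

Torque built up to 4.6 N m past the expected stop angle, so the stop is reached. I release, then check the wing.

Call:
jog_arm(deltas=[[[0,0,0,0,0,0,50],[0,0,0,0,0,0,50],[0,0,-30,0,0,0,50],[0,0,-40,0,0,0,50],[0,0,-40,0,0,0,50]]])

```text
clock: 7.3
eef_pos: [0.5007, -0.1538, 0.1463]
tool_rot: [0.373, 0.928, -0.003, -0.005]
ft_force: [1.1, -0.9, -0.4]
grip_width: 0.0501
```

Run:
```python
from jig import *
q=np.load('q.npy')
plan(0.516,-0.302,0.17,218,grip=60); print(get_obs()['ft_torque'])
c,im=snap('wrist','w5.png'); np.save('w5.npy',c[2]); print(wing(c,q,im,1),proj(c,jw(q,[-82,75,67])))
```

```text
pos [ 0.5007 -0.1538  0.1463] yaw 136.14 j [-0.29  0.35 -0.08  1.16 -0.01  0.47] F [ 1.1 -0.9 -0.4] w 0.0501 t 7.3 rows 10
[-11.4, -9.7, -2.4, -0.02, -0.07, -8.19, 60]
[-9.9, -11.2, -2.3, -0.02, -0.07, -8.19, 60]
[-8.2, -12.5, -2.3, -0.02, -0.07, -8.19, 60]
[-6.3, -13.5, -2.3, -0.02, -0.07, -8.19, 60]
[-4.3, -14.3, -2.3, -0.02, -0.07, -8.19, 60]
[-2.3, -14.7, -2.3, -0.02, -0.07, -8.19, 60]
[-0.1, -14.9, -2.3, -0.02, -0.07, -8.19, 60]
[2.0, -14.8, -2.3, -0.02, -0.07, -8.19, 60]
[4.1, -14.3, -2.3, -0.02, -0.07, -8.19, 60]
[6.0, -13.6, -2.4, -0.02, -0.07, -8.19, 60]
[ 0.04002379 -0.07028473 -0.04451054]
(np.float64(0.5212407282535402), np.float64(1.3699999999999992)) [[324.42698705 212.02463063]]
```

Call:
jog_arm(deltas=[[[-11,-10,-2,0,0,-8.2,60],[-10,-11,-2,0,0,-8.2,60],[-8,-13,-2,0,0,-8.2,60],[-6,-14,-2,0,0,-8.2,60],[-4,-14,-2,0,0,-8.2,60]]])

```text
clock: 7.85
eef_pos: [0.5141, -0.2312, 0.1703]
tool_rot: [0.01, 1.0, -0.004, 0.005]
ft_force: [-0.5, 0.3, -0.4]
grip_width: 0.0602
```

Call:
jog_arm(deltas=[[[-2,-15,-2,0,0,-8.2,60],[0,-15,-2,0,0,-8.2,60],[2,-15,-2,0,0,-8.2,60],[4,-14,-2,0,0,-8.2,60],[0,0,0,0,0,0,60]]])

```text
clock: 8.35
eef_pos: [0.5215, -0.295, 0.1793]
tool_rot: [-0.282, 0.959, -0.005, 0.004]
ft_force: [-0.6, 0.7, 0.3]
grip_width: 0.06
```

Run:
```python
from jig import *
q=np.load('q.npy')
c,im=snap('wrist','w6.png'); np.save('w6.npy',c[2])
print(wing(c,q,im,1),wing(c,q,im,-1))
v=im[...,::-1].copy()
def top(s,j,col,z=67):
    p=proj(c,jw(q,box(-82,75*s,0.65-j,42,13,z,z)[::2])); cv2.polylines(v,[np.round(p[[0,1,3,2]]*3).astype(int)],True,col)
v=cv2.resize(v,None,fx=3,fy=3,interpolation=cv2.INTER_CUBIC)
top(1,1.3,(0,255,0)); top(-1,0.15,(0,255,0)); top(-1,0.3,(0,0,255))
pl=proj(c,jw(q,[[-82,75,60],[-82,-75,60]]))*3; print(pl/3)
cr=[v[int(max(0,y-140)):int(y+140),int(max(0,x-160)):int(x+160)] for x,y in pl]
h=min(a.shape[0] for a in cr); cv2.imwrite('pics/w6o.png',np.hstack([a[:h] for a in cr]))
plan(0.516,-0.302,0.10,213.5,grip=60,n=4)
```

```text
(np.float64(0.6476091476091476), np.float64(1.3499999999999992)) (np.float64(0.5760135135135135), np.float64(0.31999999999999984))
[[461.02878594 255.2740945 ]
 [317.16715811 181.04008502]]
pos [ 0.5212 -0.2939  0.1791] yaw -147.28 j [-0.51  0.45  0.17  1.28 -0.   -1.08] F [ 0.3 -0.7  0.4] w 0.0599 t 8.4 rows 4
[2.3, -0.8, 19.8, -0.16, 0.07, -0.2, 60]
[2.3, -0.8, 19.8, -0.16, 0.07, -0.2, 60]
[2.3, -0.9, 19.8, -0.16, 0.07, -0.2, 60]
[2.2, -0.9, 19.8, -0.16, 0.07, -0.2, 60]
```

View pics/w6o.png

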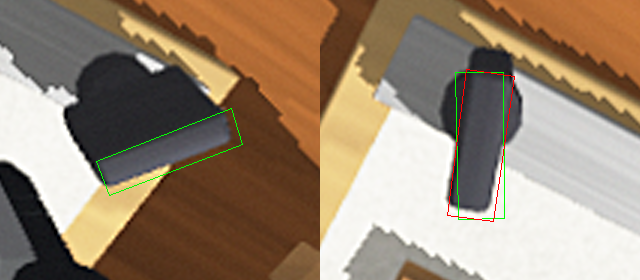

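The left wing matches the stop pose (drawn at joint 1.3). The right wing sits at about 0.3, slightly (about 2 mm) toward image-up. I descend on the right one.

Call:
jog_arm(deltas=[[[4,-1,22,-0.1,0.1,2,60],[4,-1,22,-0.1,0.1,2,60],[4,-1,22,-0.1,0.1,2,60],[2,-1,22,-0.1,0.1,2,50],[0,0,0,0,0,0,50]]])

```text
clock: 8.9
eef_pos: [0.5112, -0.3011, 0.0891]
tool_rot: [-0.205, 0.979, -0.001, 0.001]
ft_force: [-0.6, 0.5, -1.0]
grip_width: 0.0498
```

Run:
```python
from jig import *
plan(0.515,-0.303,0.037,205,grip=50,n=4)
```

```text
pos [ 0.5112 -0.3011  0.0891] yaw -156.39 j [-0.53  0.51  0.03  1.08 -0.   -0.94] F [-0.6  0.5 -1. ] w 0.0498 t 8.9 rows 4
[-0.7, -0.8, 13.0, -0.03, 0.02, -0.35, 50]
[-0.7, -0.8, 13.0, -0.03, 0.02, -0.35, 50]
[-0.7, -0.8, 13.0, -0.03, 0.02, -0.35, 50]
[-0.7, -0.8, 13.0, -0.03, 0.02, -0.35, 50]
```

Call:
jog_arm(deltas=[[[-1,-1,14,0,0,-0.3,50],[0,-1,14,0,0,-0.3,50],[0,-1,14,0,0,-0.3,50],[0,-1,12,0,0,-0.3,50],[0,0,0,0,0,0,50]]])

```text
clock: 9.4
eef_pos: [0.5162, -0.3034, 0.0341]
tool_rot: [-0.216, 0.976, -0.002, 0.003]
ft_force: [-0.0, -0.2, -0.0]
grip_width: 0.0497
```

Run:
```python
from jig import *
plan(0.515,-0.303,0.037,205,grip=50,n=1)
```

```text
pos [ 0.5162 -0.3034  0.0341] yaw -155.1 j [-0.53  0.58 -0.03  0.96  0.   -0.97] F [-0.  -0.2 -0. ] w 0.0497 t 9.4 rows 1
[0.9, 0.9, -2.9, -0.31, 0.26, -0.1, 50]
```

Call:
jog_arm(deltas=[[[0,0,-4,0,0,0,0],[0,0,0,0,0,0,0],[0,0,0,0,0,0,0],[0,0,0,0,0,0,0]]])

```text
clock: 9.8
eef_pos: [0.517, -0.3041, 0.0392]
tool_rot: [-0.216, 0.976, -0.003, 0.003]
ft_force: [1.0, -0.8, -4.9]
grip_width: 0.0119
```

Run:
```python
from jig import *
plan(0.515,-0.303,0.037,147.6,grip=0,n=1); print(get_obs()['ft_torque'])
```

```text
pos [ 0.517  -0.3041  0.0392] yaw -155.11 j [-0.53  0.57 -0.02  0.97  0.   -0.97] F [ 1.  -0.8 -4.9] w 0.0119 t 9.8 rows 1
[1.4, 1.9, 2.2, -0.24, 0.48, 57.29, 0]
[ 0.14009609 -0.05757636  0.02529787]
```

Call:
jog_arm(deltas=[[[0,0,0,0,0,8,0],[0,0,0,0,0,8,0],[0,0,0,0,0,8,0],[0,0,0,0,0,8,0],[0,0,0,0,0,8,0]]])

```text
clock: 10.3
eef_pos: [0.5172, -0.3048, 0.0392]
tool_rot: [0.145, 0.989, -0.002, 0.005]
ft_force: [1.0, -1.8, -3.4]
grip_width: 0.0119
```

Call:
jog_arm(deltas=[[[0,0,0,0,0,8,0],[0,0,0,0,0,6,0],[0,0,0,0,0,5,0],[0,0,0,0,0,5,0]]])

```text
clock: 10.7
eef_pos: [0.5177, -0.3054, 0.0394]
tool_rot: [0.352, 0.936, -0.002, 0.006]
ft_force: [-0.2, -2.3, -3.1]
grip_width: 0.012
```

Run:
```python
from jig import *
plan(0.515,-0.303,0.037,147.6,grip=0,n=1); print(get_obs()['ft_torque'])
```

```text
pos [ 0.5177 -0.3054  0.0394] yaw 138.8 j [-0.53  0.57 -0.02  0.97 -0.    0.19] F [-0.2 -2.3 -3.1] w 0.012 t 10.7 rows 1
[3.6, 0.1, 2.4, -0.02, 0.67, -8.8, 0]
[-0.54557466 -0.08102711  3.0434156 ]
```

Call:
jog_arm(deltas=[[[0,0,0,0,0,0,50],[0,0,0,0,0,0,50],[0,0,-30,0,0,0,50],[0,0,-45,0,0,0,60],[0,0,-45,0,0,0,70]]])

```text
clock: 11.2
eef_pos: [0.5121, -0.3014, 0.1559]
tool_rot: [0.351, 0.936, 0.0, -0.002]
ft_force: [0.5, -0.6, -0.2]
grip_width: 0.0696
```

Call:
jog_arm(deltas=[[[0,0,-40,0,0,-8,85],[0,0,-40,0,0,-8,85],[0,0,0,0,0,-8,85],[0,0,0,0,0,0,85]]])

```text
clock: 11.6
eef_pos: [0.5156, -0.3033, 0.251]
tool_rot: [0.14, 0.99, -0.002, 0.007]
ft_force: [-0.5, -0.4, -1.6]
grip_width: 0.0851
```

Run:
```python
from jig import *
q=np.load('q.npy')
c,im=snap('wrist','w7.png'); np.save('w7.npy',c[2])
v=im[...,::-1].copy()
print(wing(c,q,im,1),wing(c,q,im,-1))
v=cv2.resize(v,None,fx=3,fy=3,interpolation=cv2.INTER_CUBIC)
for s in (1,-1):
    for j,col in((1.3,(0,255,0)),(1.15,(0,0,255))):
        p=proj(c,jw(q,box(-82,75*s,0.65-j,42,13,67,67)[::2])); cv2.polylines(v,[np.round(p[[0,1,3,2]]*3).astype(int)],True,col)
pl=proj(c,jw(q,[[-82,75,60],[-82,-75,60]]))*3; print(pl/3)
cr=[v[int(max(0,y-110)):int(y+110),int(max(0,x-130)):int(x+130)] for x,y in pl]
h=min(a.shape[0] for a in cr); cv2.imwrite('pics/w7o.png',np.hstack([a[:h] for a in cr]))
# block pose: candidates from w2
plan(0.55,0.26,0.25,150,grip=85)
```

```text
(np.float64(0.599850411368736), np.float64(1.2999999999999992)) (np.float64(0.49810366624525915), np.float64(1.3099999999999992))
[[458.43625814 119.40546382]
 [321.13120084 169.95193587]]
pos [ 0.5159 -0.3035  0.2517] yaw 163.77 j [-0.53  0.42  0.31  1.45  0.   -0.25] F [ 1.  -0.2  1.3] w 0.085 t 11.65 rows 12
[10.4, 45.9, -0.2, -0.0, 0.08, 1.15, 85]
[11.3, 45.7, -0.1, -0.0, 0.08, 1.15, 85]
[12.2, 45.4, -0.1, -0.0, 0.08, 1.15, 85]
[13.1, 45.2, -0.1, -0.0, 0.08, 1.15, 85]
[14.0, 44.9, -0.1, -0.0, 0.08, 1.15, 85]
[14.9, 44.6, -0.1, -0.0, 0.08, 1.15, 85]
[15.8, 44.3, -0.0, -0.0, 0.08, 1.15, 85]
[16.7, 44.0, -0.0, -0.0, 0.08, 1.15, 85]
[17.6, 43.6, 0.0, -0.0, 0.08, 1.15, 85]
[18.5, 43.3, 0.0, -0.0, 0.08, 1.15, 85]
[19.3, 42.9, 0.1, -0.0, 0.08, 1.15, 85]
[20.2, 42.5, 0.1, -0.0, 0.08, 1.15, 85]
```

View pics/w7o.png

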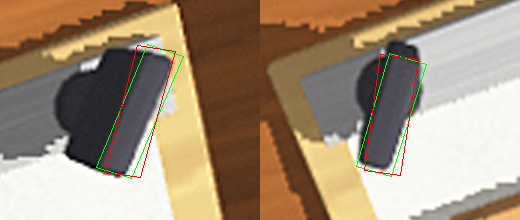

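Both wings look to be at the 1.3 pose. I'll quantify this by rectifying the wing's lighter top face onto the z = 67 mm plane, and estimate the block's pose from w2 in the same way.

Run:
```python
from jig import *
q=np.load('q.npy'); K,d,_=cam('wrist')
def rect(fn,T,cx,cy,z,half,mmpx=0.5,yaw=0):
    n=int(2*half/mmpx); g=(np.mgrid[0:n,0:n]-n/2)*mmpx/1e3   # rows:+x, cols:+y (rotated by yaw)
    co,s=np.cos(yaw),np.sin(yaw)
    P=np.c_[(cx+co*g[0]-s*g[1]).ravel(),(cy+s*g[0]+co*g[1]).ravel(),np.full(n*n,z)]
    p=proj((K,d,T),P).reshape(n,n,2).astype(np.float32)
    return cv2.remap(cv2.imread(fn),p[...,0],p[...,1],cv2.INTER_CUBIC)
out=[]
for w in('w6','w7'):
    for s in(1,-1):
        if w=='w6' and s==-1: continue
        P=jw(q,[-82,75*s,67])[0]
        r=rect(f'pics/{w}.png',np.load(w+'.npy'),P[0],P[1],.067,35,.25,q[2])
        out.append(r); print(w,s,np.percentile(r.max(2)[r.max(2)<120],[10,50,90]))
        sm=cv2.GaussianBlur(r.max(2),(0,0),2)
        for lo in (62,68,74):
            m=((sm>lo)&(sm<105)).astype(np.uint8)
            m=cv2.morphologyEx(m,cv2.MORPH_OPEN,np.ones((15,15)))
            nl,lab,st,ce=cv2.connectedComponentsWithStats(m)
            for i in range(1,nl):
                if 1500<st[i,4]<16000 and np.hypot(*(ce[i]-140))<50:
                    ct=cv2.findContours((lab==i).astype(np.uint8),0,2)[0][0]
                    mm=cv2.moments(ct); a=.5*np.arctan2(2*mm['mu11'],mm['mu02']-mm['mu20'])
                    rr=cv2.minAreaRect(ct); print(' lo',lo,'angle',round(a,3),'j',round(.65-a,3),'size',np.round(np.array(rr[1])*.25,1),'ctr(x,y)mm',((ce[i][::-1]-140)*.25).round(1))
b=rect('pics/w2.png',np.load('w2.npy'),.56,.28,.034,70)
b=rect('pics/w2.png',np.load('w2.npy'),.555,.28,.068,70,.5)
cv2.imwrite('pics/r.png',np.hstack([b]+[cv2.resize(o,(280,280)) for o in out[-2:]]))
```

```text
w6 1 [41. 88. 99.]
w7 1 [ 42.  91. 109.]
 lo 62 angle -0.653 j 1.303 size [ 9.4 39.3] ctr(x,y)mm [-0.3 -1.6]
 lo 68 angle -0.653 j 1.303 size [ 9.1 39.1] ctr(x,y)mm [-0.2 -1.4]
 lo 74 angle -0.66 j 1.31 size [ 8.8 38.8] ctr(x,y)mm [ 0.1 -1.4]
w7 -1 [ 47.  94. 117.]
 lo 62 angle -0.664 j 1.314 size [12.5 40.7] ctr(x,y)mm [-1.6  0.4]
 lo 68 angle -0.664 j 1.314 size [12.2 40.2] ctr(x,y)mm [-1.4  0.4]
 lo 74 angle -0.669 j 1.319 size [11.8 38.6] ctr(x,y)mm [-1.5  0.8]
```

View pics/r.png

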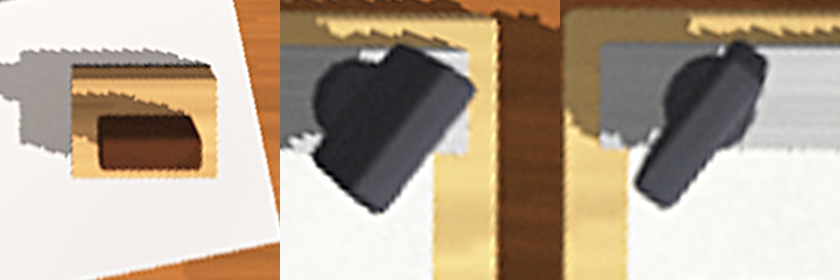

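Both wings measure joint 1.30–1.31, so the clamp is done. The rectified block view shows the bar aligned with world y, centred near (0.5615, 0.285). I now go over the block with tool yaw 90°.

Run:
```python
from h import *
plan(0.5615,0.26,0.20,90,grip=60,n=13)
```

```text
pos [ 0.5159 -0.3035  0.2517] yaw 163.77 j [-0.53  0.42  0.31  1.45  0.   -0.25] F [ 1.  -0.2  1.3] w 0.085 t 11.65 rows 13
[8.8, 42.6, 3.7, 0.04, 0.07, 5.67, 60]
[13.0, 41.5, 3.7, 0.04, 0.07, 5.67, 60]
[17.0, 40.0, 3.7, 0.04, 0.07, 5.67, 60]
[20.9, 38.2, 3.7, 0.04, 0.07, 5.67, 60]
[24.6, 35.9, 3.7, 0.04, 0.07, 5.67, 60]
[28.0, 33.3, 3.7, 0.04, 0.07, 5.67, 60]
[31.1, 30.4, 3.7, 0.04, 0.07, 5.67, 60]
[34.0, 27.2, 3.7, 0.04, 0.07, 5.67, 60]
[36.5, 23.7, 3.8, 0.04, 0.07, 5.67, 60]
[38.7, 20.0, 3.8, 0.04, 0.07, 5.67, 60]
[40.4, 16.0, 3.8, 0.04, 0.07, 5.67, 60]
[41.8, 12.0, 3.9, 0.04, 0.07, 5.67, 60]
[42.8, 7.8, 3.9, 0.04, 0.07, 5.67, 60]
```

Call:
jog_arm(deltas=[[[9,43,3,0,0,5.7,60],[13,42,3,0,0,5.7,60],[17,40,3,0,0,5.7,60],[21,38,3,0,0,5.7,60],[25,36,3,0,0,5.7,60]]])

```text
clock: 12.15
eef_pos: [0.5349, -0.0853, 0.2305]
tool_rot: [0.402, 0.915, -0.001, 0.006]
ft_force: [0.7, -0.3, -0.3]
grip_width: 0.0601
```

Call:
jog_arm(deltas=[[[28,33,4,0,0,5.7,60],[31,30,4,0,0,5.7,60],[34,27,4,0,0,5.7,60],[36,24,4,0,0,5.7,60],[39,20,4,0,0,5.7,60]]])

```text
clock: 12.65
eef_pos: [0.5626, 0.1378, 0.2036]
tool_rot: [0.63, 0.777, -0.002, 0.003]
ft_force: [1.5, 0.2, -0.2]
grip_width: 0.06
```

Run:
```python
from h import *
plan(0.5615,0.26,0.20,90,grip=60,step=45)
```

```text
pos [0.5626 0.1378 0.2036] yaw 101.9 j [ 0.24  0.41  0.17  1.33 -0.01  1.61] F [ 1.5  0.2 -0.2] w 0.06 t 12.65 rows 3
[39.9, 8.0, 0.9, 0.02, 0.14, 3.97, 60]
[40.4, 5.3, 1.0, 0.02, 0.14, 3.97, 60]
[40.7, 2.4, 1.1, 0.02, 0.14, 3.97, 60]
```

Call:
jog_arm(deltas=[[[40,8,1,0,0,4,60],[40,5,1,0,0,4,60],[40,2,1,0,0,4,60],[0,0,0,0,0,0,60]]])

```text
clock: 13.05
eef_pos: [0.5579, 0.2687, 0.1926]
tool_rot: [0.713, 0.701, -0.006, 0.001]
ft_force: [0.9, -1.2, 0.1]
grip_width: 0.0599
```

Run:
```python
from jig import *
c,im=snap('wrist','w8.png'); np.save('w8.npy',c[2]); K,d,T=c
for m in masks_of('block','wrist'): print(m['conf'],m['at'],toz(c,m['at'],.05)[0].round(3))
n=320; g=(np.mgrid[0:n,0:n]-n/2)*.4/1e3; o=[]
for z in(.068,.034):
    p=proj(c,np.c_[(.56+g[0]).ravel(),(.283+g[1]).ravel(),np.full(n*n,z)]).reshape(n,n,2).astype(np.float32)
    r=cv2.remap(im[...,::-1].copy(),p[...,0],p[...,1],cv2.INTER_CUBIC)
    for k in range(0,n,40): cv2.line(r,(k,0),(k,4),(0,0,255)); cv2.line(r,(0,k),(4,k),(0,0,255))
    o.append(r)
cv2.imwrite('pics/r2.png',np.hstack(o)); plan(.5615,.285,.12,90)
```

```text
0.87 [328.2, 158.8] [0.564 0.292 0.05 ]
0.79 [81.1, 70.7] [0.355 0.372 0.05 ]
0.67 [547.8, 66.6] [0.749 0.368 0.05 ]
0.66 [168.0, 222.3] [0.407 0.231 0.05 ]
0.61 [518.5, 208.1] [0.747 0.241 0.05 ]
pos [0.5582 0.2646 0.193 ] yaw 88.93 j [ 0.45  0.5   0.29  1.37 -0.01  2.04] F [ 0.5 -0.7  0.2] w 0.06 t 13.15 rows 2
[10.6, 1.7, 36.4, -0.22, 0.32, -0.54, 85]
[10.4, 1.7, 36.4, -0.22, 0.32, -0.54, 85]
```

View pics/r2.png

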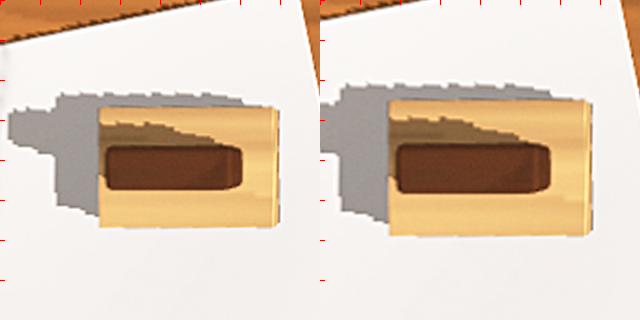

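The bar (rectified at z = 68) and the body (z = 34) both give a centre of (0.563, 0.287) and a long axis along world y, about 90°. I descend to grasp.

Call:
jog_arm(deltas=[[[10,2,30,0,0.3,-0.5,50],[10,2,30,0,0.3,-0.5,50],[0,1,20,0,0,0,50],[0,0,0,0,0,0,50]]])

```text
clock: 13.55
eef_pos: [0.5639, 0.2785, 0.1108]
tool_rot: [0.711, 0.703, -0.003, -0.002]
ft_force: [0.1, -0.3, -0.5]
grip_width: 0.0499
```

Run:
```python
from jig import *
plan(.5628,.287,.045,90,grip=45,step=18)
```

```text
pos [0.5639 0.2785 0.1108] yaw 89.36 j [0.46 0.57 0.18 1.19 0.   2.04] F [ 0.1 -0.3 -0.5] w 0.0499 t 13.55 rows 4
[2.2, -0.2, 16.4, -0.1, 0.03, -0.16, 45]
[2.1, -0.2, 16.5, -0.1, 0.03, -0.16, 45]
[2.1, -0.2, 16.5, -0.1, 0.03, -0.16, 45]
[2.1, -0.2, 16.5, -0.1, 0.03, -0.16, 45]
```

Call:
jog_arm(deltas=[[[2,0,17,-0.1,0,-0.2,45],[2,0,17,-0.1,0,-0.2,45],[2,0,17,-0.1,0,-0.2,45],[2,0,8,-0.1,0,-0.2,45],[0,0,0,0,0,0,45]]])

```text
clock: 14.05
eef_pos: [0.567, 0.2801, 0.0553]
tool_rot: [0.71, 0.704, 0.001, 0.002]
ft_force: [-0.2, -0.6, -0.5]
grip_width: 0.0452
```

Run:
```python
from jig import *
plan(.5628,.287,.042,90,grip=45,n=1)
```

```text
pos [0.567  0.2801 0.0553] yaw 89.47 j [ 0.46  0.62  0.11  1.06 -0.    2.04] F [-0.2 -0.6 -0.5] w 0.0452 t 14.05 rows 1
[6.9, -4.3, 13.3, 0.23, 0.07, -0.53, 45]
```

Call:
jog_arm(deltas=[[[7,-4,9,0.2,0.1,-0.5,45],[0,0,0,0,0,0,45]]])

```text
clock: 14.25
eef_pos: [0.5642, 0.287, 0.0479]
tool_rot: [0.708, 0.706, 0.002, 0.0]
ft_force: [-0.3, 0.5, -0.5]
grip_width: 0.0453
```

Run:
```python
from jig import *
plan(.5628,.287,.042,90,grip=45,n=1)
```

```text
pos [0.5642 0.287  0.0479] yaw 89.89 j [0.47 0.62 0.1  1.05 0.   2.04] F [-0.3  0.5 -0.5] w 0.0453 t 14.25 rows 1
[0.0, -1.4, 5.9, 0.15, -0.11, -0.11, 45]
```

Call:
jog_arm(deltas=[[[0,-1,5,0.1,-0.1,0,45],[0,0,0,0,0,0,5],[0,0,0,0,0,0,5],[0,0,0,0,0,0,5],[0,0,0,0,0,0,5]]])

```text
clock: 14.75
eef_pos: [0.5639, 0.2879, 0.0444]
tool_rot: [0.708, 0.707, 0.002, 0.001]
ft_force: [-0.1, -0.5, -0.8]
grip_width: 0.0171
```

Run:
```python
from jig import *
plan(.5628,.287,.18,90,grip=5,n=5)
```

```text
pos [0.5639 0.2879 0.0444] yaw 89.92 j [ 0.47  0.63  0.1   1.04 -0.    2.04] F [-0.1 -0.5 -0.8] w 0.0171 t 14.75 rows 5
[-0.1, -0.1, -27.1, 0.04, -0.01, -0.02, 5]
[-0.1, -0.2, -27.1, 0.04, -0.01, -0.02, 5]
[-0.2, -0.2, -27.1, 0.04, -0.01, -0.02, 5]
[-0.2, -0.2, -27.1, 0.04, -0.01, -0.02, 5]
[-0.2, -0.2, -27.1, 0.04, -0.01, -0.02, 5]
```

Gripped at 17 mm. I lift.

Call:
jog_arm(deltas=[[[0,0,-15,0,0,0,5],[0,0,-30,0,0,0,5],[0,0,-40,0,0,0,5],[0,0,-40,0,0,0,5],[0,0,-35,0,0,0,5]]])

```text
clock: 15.25
eef_pos: [0.558, 0.2848, 0.1988]
tool_rot: [0.708, 0.707, -0.009, -0.003]
ft_force: [0.3, 1.2, -1.2]
grip_width: 0.0166
```

Run:
```python
from jig import *
q=np.load('q.npy'); t=jw(q,[40,0,12.8])[0]
plan(t[0],t[1],.2,90+np.degrees(q[2]),grip=5,step=42); print(t, get_obs()['ft_force'])
c,im=snap('wrist','w9.png'); np.save('w9.npy',c[2])
```

```text
pos [0.558  0.2848 0.1988] yaw 89.92 j [ 0.47  0.53  0.34  1.41 -0.    2.04] F [ 0.3  1.2 -1.2] w 0.0166 t 15.25 rows 13
[-38.7, 5.8, 0.2, -0.07, 0.04, -0.38, 5]
[-38.7, 5.5, 0.1, -0.07, 0.04, -0.38, 5]
[-38.8, 5.3, 0.1, -0.07, 0.04, -0.38, 5]
[-38.8, 5.0, 0.1, -0.07, 0.04, -0.38, 5]
[-38.8, 4.7, 0.1, -0.07, 0.04, -0.38, 5]
[-38.9, 4.5, 0.1, -0.07, 0.04, -0.38, 5]
[-38.9, 4.2, 0.1, -0.07, 0.04, -0.38, 5]
[-38.9, 4.0, 0.0, -0.07, 0.04, -0.38, 5]
[-38.9, 3.7, 0.0, -0.07, 0.04, -0.38, 5]
[-39.0, 3.5, -0.0, -0.07, 0.04, -0.38, 5]
[-39.0, 3.2, -0.0, -0.07, 0.04, -0.38, 5]
[-39.0, 3.0, -0.0, -0.07, 0.04, -0.38, 5]
[-39.0, 2.7, -0.1, -0.07, 0.04, -0.38, 5]
[ 0.63212889 -0.21828587  0.0128    ] [ 0.30110799  1.23475319 -1.20811534]
```

Call:
jog_arm(deltas=[[[-30,6,0,0,0,-0.4,5],[-39,6,0,0,0,-0.4,5],[-39,5,0,0,0,-0.4,5],[-39,5,0,0,0,-0.4,5],[-39,5,0,0,0,-0.4,5]]])

```text
clock: 15.8
eef_pos: [0.5925, 0.1021, 0.2086]
tool_rot: [0.69, 0.723, 0.0, -0.0]
ft_force: [0.2, 0.2, -2.3]
grip_width: 0.0168
```

Call:
jog_arm(deltas=[[[-39,5,0,0,0,-0.4,5],[-39,4,0,0,0,-0.4,5],[-39,4,0,0,0,-0.4,5],[-39,4,0,0,0,-0.4,5],[-39,4,0,0,0,-0.4,5]]])

```text
clock: 16.3
eef_pos: [0.6244, -0.0994, 0.206]
tool_rot: [0.677, 0.736, -0.001, -0.001]
ft_force: [0.1, 1.0, -1.3]
grip_width: 0.0171
```

Run:
```python
from jig import *
q=np.load('q.npy'); t=jw(q,[40,0,12.8])[0]
plan(t[0],t[1],.17,90+np.degrees(q[2]),grip=5,step=40)
```

```text
pos [ 0.6244 -0.0994  0.206 ] yaw 94.78 j [-0.16  0.52  0.36  1.41  0.    1.33] F [ 0.1  1.  -1.3] w 0.0171 t 16.3 rows 4
[-29.8, -0.5, 9.0, -0.04, -0.02, -0.0, 5]
[-29.8, -0.5, 9.0, -0.04, -0.02, -0.0, 5]
[-29.8, -0.5, 9.0, -0.04, -0.02, -0.0, 5]
[-29.8, -0.6, 9.0, -0.04, -0.02, -0.0, 5]
```

Call:
jog_arm(deltas=[[[-30,0,6,0,0,0,5],[-30,0,9,0,0,0,5],[-30,0,9,0,0,0,5],[-24,0,9,0,0,0,5],[0,0,0,0,0,0,5]]])

```text
clock: 16.8
eef_pos: [0.6323, -0.2245, 0.168]
tool_rot: [0.68, 0.733, -0.002, -0.002]
ft_force: [-0.2, -0.1, -2.5]
grip_width: 0.017
```

Run:
```python
from jig import *
q=np.load('q.npy'); t=jw(q,[40,0,12.8])[0]
plan(t[0],t[1],.13,90+np.degrees(q[2]),grip=5,n=3)
c,im=snap('wrist','w10.png'); np.save('w10.npy',c[2]); v=im[...,::-1].copy()
def poly(P,col): cv2.polylines(v,[np.round(proj(c,P)).astype(int)],True,col)
def R4(x0,x1,y0,y1,z): return jw(q,[[x0,y0,z],[x0,y1,z],[x1,y1,z],[x1,y0,z]])
poly(R4(-5,85,-57.5,57.5,28),(0,255,0)); poly(R4(-105,115,-120,120,12),(255,0,0)); poly(R4(-19,99,-71.5,71.5,28),(0,0,255))
cv2.imwrite('pics/w10o.png',v)
```

```text
pos [ 0.6323 -0.2245  0.168 ] yaw 94.29 j [-0.34  0.62  0.43  1.38 -0.    1.16] F [-0.2 -0.1 -2.5] w 0.017 t 16.8 rows 3
[2.1, 0.2, 12.7, -0.11, -0.01, -0.17, 5]
[2.1, 0.1, 12.7, -0.11, -0.01, -0.17, 5]
[2.1, 0.1, 12.7, -0.11, -0.01, -0.17, 5]
```

View pics/w10o.png

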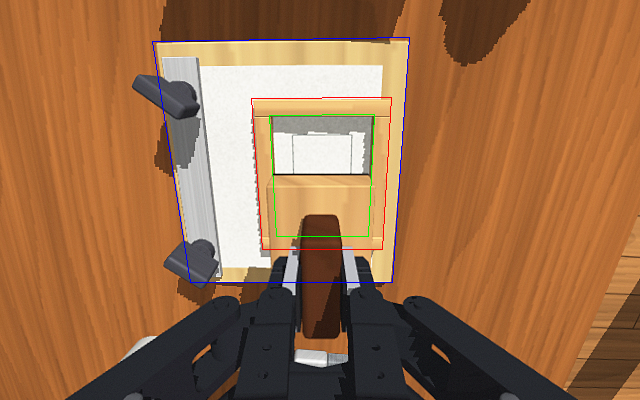

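The window overlay fits to within 1–2 px and the block is held straight. I check where the block sits in the hand numerically: predicted against visible front edges.

Run:
```python
from jig import *
K,d,_=cam('wrist'); T=np.load('w10.npy'); c=(K,d,T)
m=camera_model('wrist'); W=T@np.linalg.inv(np.array(m['T_tool_cam']))
im=cv2.imread('pics/w10.png').astype(int)
P=np.array([[39,-27.5,10.4],[39,27.5,10.4],[39,-27.5,36.4],[39,27.5,36.4]])/1e3
p=proj(c,P@W[:3,:3].T+W[:3,3]); print(p.round(1).tolist())
print('col320',im[160:196,330].tolist())
for r in (180,200): print(r,im[r,258:285].sum(1).tolist(),im[r,362:384].sum(1).tolist())
```

```text
[[264.4, 183.5], [375.4, 183.6], [272.0, 171.0], [368.1, 171.0]]
col320 [[243, 246, 247], [244, 247, 248], [240, 245, 246], [238, 243, 244], [241, 245, 247], [240, 245, 246], [241, 246, 246], [241, 246, 247], [242, 246, 247], [244, 247, 249], [245, 248, 249], [249, 251, 252], [248, 253, 254], [168, 178, 179], [0, 0, 0], [70, 116, 163], [117, 185, 244], [108, 172, 227], [103, 167, 219], [109, 173, 226], [120, 186, 235], [120, 188, 236], [119, 188, 235], [115, 183, 232], [114, 179, 231], [125, 199, 242], [142, 221, 251], [125, 198, 242], [115, 182, 232], [119, 187, 235], [121, 189, 235], [118, 186, 234], [120, 186, 235], [117, 186, 235], [116, 183, 233], [119, 188, 235]]
180 [478, 508, 510, 508, 510, 517, 521, 514, 514, 515, 517, 455, 485, 520, 513, 507, 503, 498, 499, 496, 491, 496, 496, 492, 494, 483, 483] [496, 491, 483, 476, 484, 474, 474, 485, 483, 432, 527, 513, 509, 509, 509, 514, 518, 512, 511, 509, 504, 503]
200 [431, 391, 498, 523, 509, 516, 520, 535, 475, 376, 438, 463, 455, 458, 468, 476, 470, 487, 487, 500, 506, 510, 516, 518, 521, 517, 515] [519, 520, 521, 517, 517, 513, 513, 499, 502, 497, 496, 497, 430, 510, 524, 527, 514, 512, 518, 511, 511, 494]
```

Call:
jog_arm(deltas=[[[5,0,15,-0.1,0,-0.2,5],[2,0,20,-0.1,0,-0.2,5],[0,0,20,-0.1,0,-0.1,5],[0,0,0,0,0,0,5]]])

```text
clock: 17.25
eef_pos: [0.6325, -0.2123, 0.1132]
tool_rot: [0.675, 0.737, 0.002, -0.0]
ft_force: [-0.8, -0.1, -2.3]
grip_width: 0.0171
```

Run:
```python
from jig import *
q=np.load('q.npy'); t=jw(q,[40,2,12.8])[0]; print(t)
plan(t[0],t[1],.075,90+np.degrees(q[2]),grip=5,step=10)
```

```text
[ 0.63196175 -0.21629286  0.0128    ]
pos [ 0.6325 -0.2123  0.1132] yaw 95.03 j [-0.33  0.64  0.31  1.24  0.    1.16] F [-0.8 -0.1 -2.3] w 0.0171 t 17.25 rows 4
[-1.0, -0.2, 9.6, 0.03, -0.05, 0.06, 5]
[-1.0, -0.2, 9.6, 0.03, -0.05, 0.06, 5]
[-1.0, -0.2, 9.6, 0.03, -0.05, 0.06, 5]
[-1.0, -0.2, 9.6, 0.03, -0.05, 0.06, 5]
```

Call:
jog_arm(deltas=[[[-1,0,10,0,0,0,5],[-1,0,10,0,0,0,5],[-2,0,10,0,0,0,5],[0,0,8,0,0,0,5],[0,0,0,0,0,0,5]]])

```text
clock: 17.75
eef_pos: [0.6351, -0.2147, 0.0756]
tool_rot: [0.674, 0.738, 0.003, 0.001]
ft_force: [-0.4, 0.7, -1.4]
grip_width: 0.0171
```

Run:
```python
from jig import *
q=np.load('q.npy'); t=jw(q,[40,2,12.8])[0]
plan(t[0],t[1],.061,90+np.degrees(q[2]),grip=5,step=10)
```

```text
pos [ 0.6351 -0.2147  0.0756] yaw 95.19 j [-0.33  0.67  0.26  1.16  0.    1.15] F [-0.4  0.7 -1.4] w 0.0171 t 17.75 rows 2
[-0.7, -1.7, 7.3, 0.18, -0.05, 0.2, 5]
[-0.7, -1.7, 7.3, 0.18, -0.05, 0.2, 5]
```

Call:
jog_arm(deltas=[[[-1,-3,1,0.3,-0.1,0.4,5],[0,0,0,0,0,0,5]]])

```text
clock: 17.95
eef_pos: [0.6321, -0.2163, 0.0746]
tool_rot: [0.677, 0.736, 0.0, 0.0]
ft_force: [-0.5, 0.3, -1.4]
grip_width: 0.0167
```

Run:
```python
from jig import *
q=np.load('q.npy'); t=jw(q,[40,2,12.8])[0]
plan(t[0],t[1],.061,90+np.degrees(q[2]),grip=5,step=10)
c,im=snap('wrist','w11.png'); np.save('w11.npy',c[2])
cs,_=snap('scene','s11.png'); cd,_=snap('side','d11.png')
def R4(x0,x1,y0,y1,z): return jw(q,[[x0,y0,z],[x0,y1,z],[x1,y1,z],[x1,y0,z]])
o=[]
for cc,fn,s in((c,'w11',1),(cs,'s11',3),(cd,'d11',3)):
    v=cv2.imread(f'pics/{fn}.png')
    if s==1: v=v[:,120:520]; off=np.array([120,0])
    else:
        off=np.round(proj(cc,jw(q,[40,0,28]))[0]-[66,66]).astype(int); v=cv2.resize(v[off[1]:off[1]+133,off[0]:off[0]+133],(400,400),interpolation=cv2.INTER_CUBIC)
    for P,col in((R4(-5,85,-57.5,57.5,28),(0,255,0)),(R4(-19,99,-71.5,71.5,28),(0,0,255))):
        cv2.polylines(v,[np.round((proj(cc,P)-off)*s).astype(int)],True,col)
    o.append(v[:400])
top=np.hstack(o[1:]); bot=cv2.resize(o[0],(400,400))
cv2.imwrite('pics/f11.png',cv2.resize(np.hstack([bot,top]),None,fx=.66,fy=.66,interpolation=cv2.INTER_AREA))
print(np.load('w11.npy').round(3)[:3,3])
b=im[...,::-1].astype(int)
for col in (290,330,350): print(col,[int(x) for x in b[90:200,col].sum(1)])
```

```text
pos [ 0.6321 -0.2163  0.0746] yaw 94.74 j [-0.33  0.67  0.26  1.16  0.    1.16] F [-0.5  0.3 -1.4] w 0.0167 t 17.95 rows 2
[-0.0, -0.1, 6.8, 0.02, 0.0, -0.03, 5]
[-0.0, -0.1, 6.8, 0.02, 0.0, -0.03, 5]
[ 0.626 -0.134  0.216]
290 [710, 720, 725, 721, 727, 723, 725, 726, 725, 719, 721, 722, 725, 726, 713, 691, 698, 714, 725, 728, 725, 728, 724, 722, 730, 733, 619, 505, 574, 606, 550, 558, 562, 568, 564, 570, 568, 562, 564, 558, 542, 533, 512, 503, 487, 479, 472, 465, 467, 471, 458, 375, 354, 428, 414, 426, 437, 438, 442, 436, 437, 447, 441, 444, 434, 432, 453, 445, 435, 418, 431, 445, 449, 438, 433, 429, 552, 717, 738, 736, 735, 743, 747, 520, 0, 346, 557, 514, 495, 472, 461, 452, 453, 483, 482, 511, 546, 516, 473, 477, 480, 489, 480, 476, 479, 477, 479, 482, 476, 483]
330 [711, 712, 706, 709, 720, 727, 731, 727, 725, 721, 724, 723, 722, 735, 735, 731, 730, 731, 729, 722, 710, 705, 708, 720, 726, 727, 673, 484, 560, 632, 552, 559, 560, 568, 565, 564, 563, 564, 568, 567, 549, 537, 527, 506, 494, 491, 483, 481, 477, 472, 468, 394, 327, 449, 444, 434, 446, 449, 436, 429, 441, 452, 443, 429, 417, 408, 408, 413, 424, 422, 414, 415, 393, 618, 735, 529, 506, 699, 727, 712, 724, 744, 748, 495, 0, 343, 531, 490, 480, 496, 530, 536, 526, 523, 511, 561, 600, 556, 521, 528, 533, 528, 527, 534, 528, 530, 536, 528, 525, 530]
350 [727, 718, 718, 721, 716, 721, 726, 738, 732, 721, 716, 718, 707, 708, 705, 695, 700, 702, 714, 724, 731, 725, 721, 722, 731, 734, 635, 485, 561, 639, 554, 556, 554, 573, 564, 565, 564, 568, 571, 564, 553, 544, 534, 514, 505, 487, 485, 485, 480, 472, 483, 412, 294, 449, 432, 432, 436, 424, 427, 421, 429, 425, 423, 439, 436, 447, 446, 446, 457, 436, 433, 450, 459, 439, 415, 390, 509, 691, 722, 710, 710, 730, 739, 509, 23, 331, 505, 490, 484, 491, 503, 516, 510, 496, 484, 523, 564, 509, 473, 482, 488, 474, 486, 489, 485, 485, 483, 483, 486, 484]
```

View pics/f11.png

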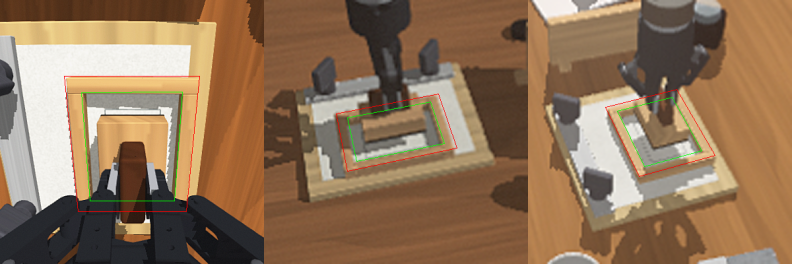

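All three views show the block inside the window outline. I compare the drawn outline's edge and the block's front edge numerically in this same wrist picture.

Run:
```python
from jig import *
q=np.load('q.npy'); K,d,_=cam('wrist'); c=(K,d,np.load('w11.npy'))
def inj(px,z):
    P=toz(c,px,z)-[q[0],q[1],0]; co,s=np.cos(q[2]),np.sin(q[2]); return (np.c_[co*P[:,0]+s*P[:,1],-s*P[:,0]+co*P[:,1]]*1e3).round(1).tolist()
print('outline front y', inj([[330,165.5]],.0128))
for z in(.034,.038): print('block bottom front',z,inj([[290,173.7],[350,173.7]],z))
print('block top front',inj([[290,186],[350,186]],.038+.026), 'rail', inj([[290,142],[350,142]],.028),inj([[290,116.5],[350,116.5]],.028))
im=cv2.imread('pics/w11.png').astype(int)
for r,z in((150,.028),(158,.0128),(178,.05),(200,.062),(210,.062)): 
    g=np.abs(np.diff(cv2.GaussianBlur(im.astype(np.float32),(3,1),0).sum(2)[r])); k=[int(i) for i in range(200,440) if g[i]>60 and g[i]==g[max(0,i-3):i+4].max()]
    print(r,[(i+.5,inj([[i+.5,r]],z)[0][0]) for i in k])
```

```text
outline front y [[46.6, 38.4]]
block bottom front 0.034 [[22.5, 38.3], [57.8, 38.3]]
block bottom front 0.038 [[22.9, 39.3], [57.4, 39.3]]
block top front [[25.3, 39.7], [55.1, 39.7]] rail [[22.5, 56.0], [57.8, 56.0]] [[23.0, 70.6], [57.4, 70.6]]
150 [(218.5, -20.2), (245.5, -4.0), (250.5, -1.1), (390.5, 82.0), (396.5, 85.6), (435.5, 108.9)]
158 [(220.5, -24.3), (246.5, -7.4), (389.5, 85.0), (395.5, 88.9), (434.5, 114.4)]
178 [(223.5, -11.9), (247.5, 1.1), (252.5, 3.8), (270.5, 13.5), (369.5, 66.8), (379.5, 72.2), (388.5, 77.1), (394.5, 80.3), (431.5, 100.4)]
200 [(225.5, -8.2), (248.5, 3.6), (253.5, 6.2), (266.5, 12.9), (374.5, 68.1), (378.5, 70.1), (386.5, 74.2), (392.5, 77.3), (429.5, 96.4)]
210 [(226.5, -8.2), (249.5, 3.8), (254.5, 6.3), (261.5, 10.0), (373.5, 67.8), (377.5, 69.9), (385.5, 74.0), (391.5, 77.2), (428.5, 96.4)]
```

Relative to the outline the block is centred within about 1 mm in both axes, and its 55.2 mm apparent width confirms its height. I descend the last 14 mm.

Call:
jog_arm(deltas=[[[0,0,7,0,0,0,5],[0,0,7,0,0,0,5],[0,0,0,0,0,0,5]]])

```text
clock: 18.4
eef_pos: [0.6334, -0.2165, 0.061]
tool_rot: [0.677, 0.736, 0.001, 0.002]
ft_force: [1.1, 0.1, -1.8]
grip_width: 0.0169
```

Run:
```python
from jig import *
q=np.load('q.npy'); t=jw(q,[40,2,12.8])[0]
plan(t[0],t[1],.0605,90+np.degrees(q[2]),grip=5,step=10)
```

```text
pos [ 0.6334 -0.2165  0.061 ] yaw 94.76 j [-0.33  0.68  0.24  1.13  0.    1.16] F [ 1.1  0.1 -1.8] w 0.0169 t 18.4 rows 1
[0.3, -1.4, 0.5, 0.23, 0.07, -0.03, 5]
```

A small levelling and centring trim, then a hold to check it stays still.

Call:
jog_arm(deltas=[[[0,-1,0,0.2,0.1,0,5],[0,0,0,0,0,0,5],[0,0,0,0,0,0,5],[0,0,0,0,0,0,5]]])

```text
clock: 18.8
eef_pos: [0.6321, -0.2165, 0.0606]
tool_rot: [0.677, 0.736, 0.0, -0.001]
ft_force: [0.5, -0.3, -2.0]
grip_width: 0.0167
```

Run:
```python
from jig import *
q=np.load('q.npy'); t=jw(q,[40,2,12.8])[0]
plan(t[0],t[1],.0605,90+np.degrees(q[2]),grip=5,step=10)
c,im=snap('wrist','w12.png'); np.save('w12.npy',c[2]); b=im.astype(int)
print([int(x) for x in b[110:200,330].sum(1)])
g=np.abs(np.diff(b.sum(2)[200])); print([i for i in range(200,440) if g[i]>60])
plan(t[0],t[1],.0605,90+np.degrees(q[2]),grip=5,step=10)
for n in ('scene','wrist'):
    camera(n)
    for w in ('round_stamp','splash_board'):
        for m in masks_of(w,n)[:1]: print(n,w,m['at'])
```

```text
pos [ 0.6321 -0.2165  0.0606] yaw 94.77 j [-0.33  0.68  0.24  1.13  0.    1.16] F [ 0.5 -0.3 -2. ] w 0.0167 t 18.8 rows 1
[0.2, -0.2, 0.1, -0.03, -0.06, -0.03, 5]
[716, 703, 697, 700, 706, 713, 716, 718, 527, 506, 566, 599, 542, 546, 549, 559, 552, 556, 547, 555, 559, 551, 543, 530, 520, 515, 495, 480, 476, 465, 465, 468, 458, 463, 426, 315, 357, 442, 425, 434, 433, 436, 429, 410, 424, 424, 412, 410, 407, 400, 400, 388, 402, 398, 407, 412, 410, 375, 591, 698, 456, 509, 655, 482, 0, 326, 524, 483, 463, 483, 518, 523, 512, 509, 504, 546, 584, 544, 515, 515, 508, 515, 510, 514, 518, 518, 515, 513, 516, 515]
[217, 220, 242, 243, 248, 249, 265, 266, 267, 373, 374, 381, 382, 391, 397, 398, 437]
pos [ 0.6322 -0.2165  0.0606] yaw 94.77 j [-0.33  0.68  0.24  1.13  0.    1.16] F [-0.1  0.4 -2.1] w 0.0172 t 18.85 rows 1
[0.2, -0.2, 0.1, -0.02, -0.05, -0.03, 5]
scene round_stamp [389.7, 206.3]
scene splash_board [335.0, 211.5]
```

Run:
```python
from workcell import *
print(job_done())
```

```text
the job is handed in; nothing more can be done
None
```

I turned both wing bolts to their end stops, carried the inked block over the splash board, and handed in while holding it still in the jig's window. The clock stood at about 19 s of the 72 s allowed.

- **Bolts:** I turned each bolt until the wrist torque rose to 3–4.6 N m. Afterwards the pictures put the left wing at about 1.30 rad and the right at about 1.31 rad, against the stop at 1.3.
- **Block:** It hovers about 1 cm above the paper. It is level within about 0.2° and its long side lies along the window's to within about 0.1°. In the wrist picture just before the last descent, it was centred on the printed outline within about 1 mm.
- **Stillness and contact:** The pose did not change over the last rows. The force on the tool was about 2 N, which is only the block's weight, so it is touching nothing.
- **Less certain:** The exact height depends on the arm's and cameras' calibration, so it could be off by about 2 mm. Two different estimates of how the block sat in the hand also differed by about 2 mm along its length, so I aimed between them.
- **Bystanders:** The round stamp and splash board were found close to where they started in the last scene picture. I did not re-measure the other things on the table one by one.

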